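Pack the cabinet fittings kit

TASK

Pack the fittings kit for one cabinet into the tray of routed plywood blocks: stand the flared furniture foot in the round well, the square-headed knob upright in the square pocket, the bar handle on its two feet in the long slot, and put the open grommet ring over the post, flat on its block. Leave the look-alikes, the straight-sided foot and the closed blanking cap, standing where they are. Everything should be fully down in its place and let go.

Things in the scene. Friction and masses are not known exactly. Their poses are not given: they have to be found in the camera images.
- flared_foot: Belongs in the kit: turned beech furniture foot, 50 mm high; round base 46 mm wide, 10 mm high, then a cone up to a straight neck of 28 mm diameter from 26 mm height to the top. 35 to 70 g. Origin: centre of its underside, z up. Starts among other things on a thin board whose top is 4 mm above the table; 25 mm free to its left and right (world y).
- square_knob: Belongs in the kit: aluminium knob, 36 mm high; head 36 x 36 mm square (22 to 36 mm height), 18 mm stem, 30 mm round base. 55 to 115 g. x, y along the head's sides, within 0.45 rad of the world's. Origin: centre of its underside, z up. Starts among other things on a thin board whose top is 4 mm above the table; 25 mm free to its left and right (world y).
- bar_handle: Belongs in the kit: straight steel bar handle on two feet. Bar 72 long, 12 wide, from 22 to 32 mm height; feet 12 x 16 mm, 60 mm apart. 70 to 140 g. Origin: between the feet, at their undersides; x along the bar (either way round is alike), within 0.4 rad of world y; z up. Starts on the thin board (top 4 mm above the table); 25 mm free beside the bar's middle.
- grommet_ring: Belongs in the kit: black plastic cable grommet, an open ring of 52 mm outer, 38 mm inner diameter, 18 mm high. 20 to 42 g. Origin: centre of its underside, z up. Starts among other things on a thin board whose top is 4 mm above the table; 25 mm free to its left and right (world y).
- straight_foot: Look-alike, not part of the kit: turned beech foot with straight sides, 42 mm diameter, 50 mm high. Origin: centre of its underside, z up. Starts among other things on a thin board whose top is 4 mm above the table; 25 mm free to its left and right (world y).
- blanking_cap: Look-alike, not part of the kit: black plastic blanking cap, a closed disc without a hole, 52 mm diameter, 18 mm high. Origin: centre of its underside, z up. Starts among other things on a thin board whose top is 4 mm above the table; 25 mm free to its left and right (world y).
- round_well: Place of the furniture foot: block with a round well of 64 mm diameter, 12 mm deep, its floor 4 mm above the origin. One of four fixed 98 mm square, 16 mm thick plywood blocks, 2 x 2 in any arrangement, 100 mm apart, in a grey tray with a 10 mm rim, turned up to 0.35 rad. Origin: centre of its underside, 4 mm above the table. Axes along its edges, z up.
- square_pocket: Place of the knob: block with a 56 mm square pocket, 12 mm deep, its floor 4 mm above the origin. One of four fixed 98 mm square, 16 mm thick plywood blocks, 2 x 2 in any arrangement, 100 mm apart, in a grey tray with a 10 mm rim, turned up to 0.35 rad. Origin: centre of its underside, 4 mm above the table. Axes along its edges, z up.
- long_slot: Place of the handle: block with a slot 88 mm long (along x) and 38 mm wide, 12 mm deep, its floor 4 mm above the origin. One of four fixed 98 mm square, 16 mm thick plywood blocks, 2 x 2 in any arrangement, 100 mm apart, in a grey tray with a 10 mm rim, turned up to 0.35 rad. Origin: centre of its underside, 4 mm above the table. Axes along its edges, z up.
- post_block: Place of the ring: flat block (top 16 mm above the origin) with an upright wooden post, 22 mm diameter, 24 mm tall, in its middle. One of four fixed 98 mm square, 16 mm thick plywood blocks, 2 x 2 in any arrangement, 100 mm apart, in a grey tray with a 10 mm rim, turned up to 0.35 rad. Origin: centre of its underside, 4 mm above the table. Axes along its edges, z up.
There are look-alikes about, which are no part of the job. What is shaped like the grommet_ring but blue is not meant.

How it is judged:
By the outcome, as a careful person would: the job done as asked, in the order asked, and still so for the second after the job is handed in, with the robot touching nothing.
It also fails if it takes over 120 s, if anything falls off the work surface, if the arm or the gripper's body presses on something with over 40 N, if the wrist force passes 120 N, or if a joint passes its speed limit or range.

ROBOT

A 6-joint arm with a two-finger parallel gripper is mounted at the origin on the work surface. World frame = base frame: x ahead of the robot, y to its left, z up, the work surface at z = 0. Lengths are in mm, angles in rad, forces in N, time in s.
With the tool pointing down it reaches from about 275 to 750 mm from the base axis. Payload 10.2 kg.
Tool frame: the origin (TCP) lies between the finger pads; the fingertips stand 14 mm ahead of it and the grasp point (between the pads) lies 5 mm behind it (tip_reach is the distance from the TCP to the fingertips, in mm); z points along the fingers, y is the line along which they close (so a half turn about z gives the same grasp; the last joint's range is limited). The gripper opens to 85 mm and grips with 20 to 120 N. Pads are 22 mm wide; open, the fingers measure 114 mm over their backs; the gripper's body (76 mm by 85 mm) begins 54 mm behind the grasp point. The pads swing forward as they close: fully open they stand 13 mm farther back than shut.
Start: joints at [-1.509, 0.313, 1.498, -0, 1.331, -0.223], TCP at [147.494, -503.862, 245.294] pointing down, gripper open.
Joint ranges: [-2.94, 2.94], [-0.97, 2.17], [0.19, 2.56], [-1.23, 4.37], [0.02, 3.11], [-2.88, 2.88]. Speed limits (rad/s): [2.39, 2.39, 3.01, 3.14, 3.14, 3.14].

INTERFACE

Orientations are given as a unit quaternion [w, x, y, z].
In Python, from rig import * gives the robot as it stands.
- The arm moves only by the tool arm_command, never from a script. Its argument "steps" is a list that holds one entry, the list of rows, each a list of 7 numbers: the opening, from 0 (shut) to 1 (fully open), then the shift along the tool's x, y, z each as a share of 0.05 m, from -1 to 1, then the turn, a rotation vector about the tool's x, y, z each as a share of 0.15 rad, from -1 to 1. A call has 1 to 8 rows; each row shifts and turns the commanded pose from where the row before left it, along the tool's axes as they then stand; what a row does not reach is not made up. A row lasts 1/8 s, in which the tool goes at most 62.5 mm and 10.7 degrees, less where a joint would pass 70% of its speed; a pose out of reach is approached as far as the arm can. A call with a number of a shift or a turn outside -1 to 1 is refused whole. A call with a gripper value outside its range is refused whole. The fingers move at their own pace and stop on an object; "squeeze" is the grip in N (left out, the last holds). Time passes only in rows, so rows that do not move let the fingers close. It gives the time, the measured TCP pose, the force, the opening and the grip force at its end, in the units of the state.
- sense(): the state, without advancing time (a new reading comes with each control period).
- capture(name): name is "side" or "top" or "wrist"; returns the picture (384x512x3 uint8, red, green, blue); there is no depth.
- get_calibration(name): a dict with "intrinsics" (3x3 intrinsics, pixels), "rvec" (rotation vector, rad) and "tvec" (3), from world to camera coordinates, as OpenCV has them; the wrist camera has in their place "T_tool_cam" (4x4, takes a point from camera to tool coordinates, whose origin is the TCP and whose axes are the flange's). Camera axes: x right, y down, z forward; pixel columns grow to the right and rows downward; lengths in mm; the calibration is good to about 2 mm. A picture is of the moment at which its call begins: read the wrist's pose just before it. get_calibration takes no time and is no camera call.
- finish_job(): hands the job in; it is judged then, once.
The state is a dict: "time_s": time; "joints": joint angles; "dq": joint speeds; "tau": joint torques, N m; "eef_pos": TCP position; "ee_rot": TCP orientation; "force": force on the tool from outside, world axes, zero at the start; "wrist_torque": the same for the moment, N m; "grip_width": opening from 0.0 (shut) to 1.0 (fully open); "grip_force": force on a finger pad.
Only numpy, scipy, OpenCV 4.12 (cv2) and the standard library are available. Lean on these libraries where they do the work, as an engineer would, in place of code of your own. Each camera call takes 0.05 s, during which the arm holds its last target. There are 200 camera calls.

## Working session

There is one attempt and no reset: what is moved stays moved. The work goes in short steps, Python scripts to look and compute and a tool call to move; the robot and the scene stay as the last step left them, time stands still between calls to the robot, and variables do not carry over. Pictures are saved under pics/ and viewed, at most 14 in all, crops included, and the job is handed in when it is done.

Besides the shell and the picture viewer there is one more tool, called as name([rows], argument=value, ...), one row to a line, values as JSON. arm_command: Moves the arm, as the interface text tells. Its arguments: {"type":"object","properties":{"steps":{"type":"array"},"squeeze":{"type":"number"}},"required":["steps"]}

```bash
mkdir -p pics; python3 - <<'E'
from rig import *
import cv2
for n in("top","side"):
    cv2.imwrite(f"pics/{n}0.png",cv2.resize(capture(n)[:,:,::-1],(800,600),interpolation=cv2.INTER_CUBIC))
    c=get_calibration(n);print(n,c)
print(get_calibration("wrist"));s=sense();print(s)
E
```

```text
top {'intrinsics': array([[382.82653722,   0.        , 257.60145535],
       [  0.        , 382.82653722, 196.0359226 ],
       [  0.        ,   0.        ,   1.        ]]), 'rvec': array([ 2.1357091 , -2.087007  ,  0.19468488]), 'tvec': array([  3.1493068 , 474.99223497, 778.02347932])}
side {'intrinsics': array([[481.05255231,   0.        , 254.29401705],
       [  0.        , 481.05255231, 192.23100565],
       [  0.        ,   0.        ,   1.        ]]), 'rvec': array([ 0.34476873, -2.7640733 ,  1.24748428]), 'tvec': array([ 459.39974216,  123.31337385, 1022.15844049])}
{'intrinsics': array([[306.00574553,   0.        , 254.19307178],
       [  0.        , 306.00574553, 190.14821837],
       [  0.        ,   0.        ,   1.        ]]), 'T_tool_cam': array([[-1.13611886e-03, -9.58150231e-01, -2.86263592e-01,
         7.26408408e+01],
       [ 9.99999140e-01, -1.27620429e-03,  3.02789292e-04,
        -6.82450212e-01],
       [-6.55448453e-04, -2.86263002e-01,  9.58150857e-01,
        -1.28513439e+02],
       [ 0.00000000e+00,  0.00000000e+00,  0.00000000e+00,
         1.00000000e+00]])}
{'time_s': 0.1, 'joints': array([-1.50940199e+00,  3.13435734e-01,  1.49834230e+00,  1.19688751e-05,
        1.33101582e+00, -2.23363748e-01]), 'dq': array([ 6.39792923e-04,  1.75887790e-05, -1.54048375e-03,  1.15351825e-03,
        6.43851691e-04,  4.86556532e-04]), 'tau': array([ 3.39839593e-03, -4.12890458e+01, -2.60145539e+01, -1.89213661e-04,
        2.94560225e-03,  2.77411971e-05]), 'eef_pos': array([ 147.48201366, -503.64197811,  244.77804593]), 'ee_rot': array([-5.98164298e-04,  9.89881239e-01,  1.41897049e-01,  5.43798212e-05]), 'force': array([ 0.38157798, -0.42233745,  0.60984461]), 'wrist_torque': array([ 0.01320664, -0.01774542, -0.01204152]), 'grip_force': 0.0, 'grip_width': 1.0032487911935208}
```

View pics/top0.png

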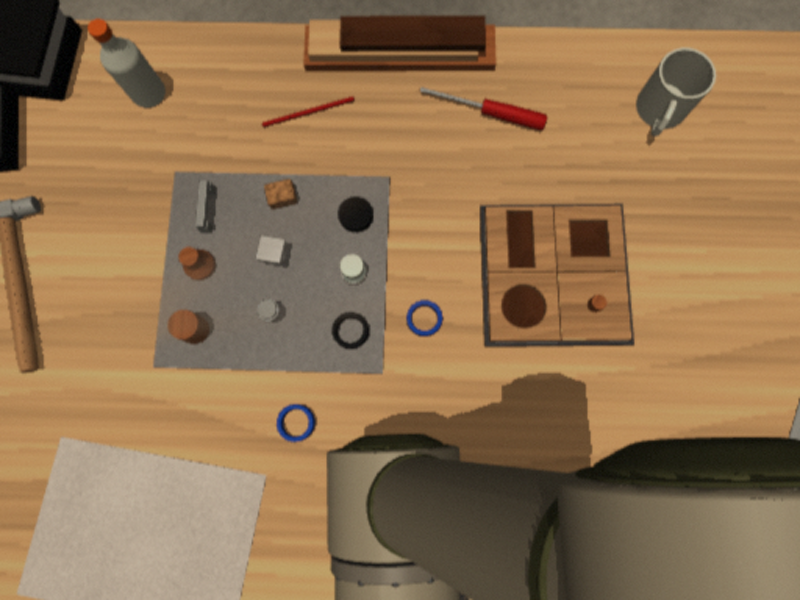

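View pics/side0.png

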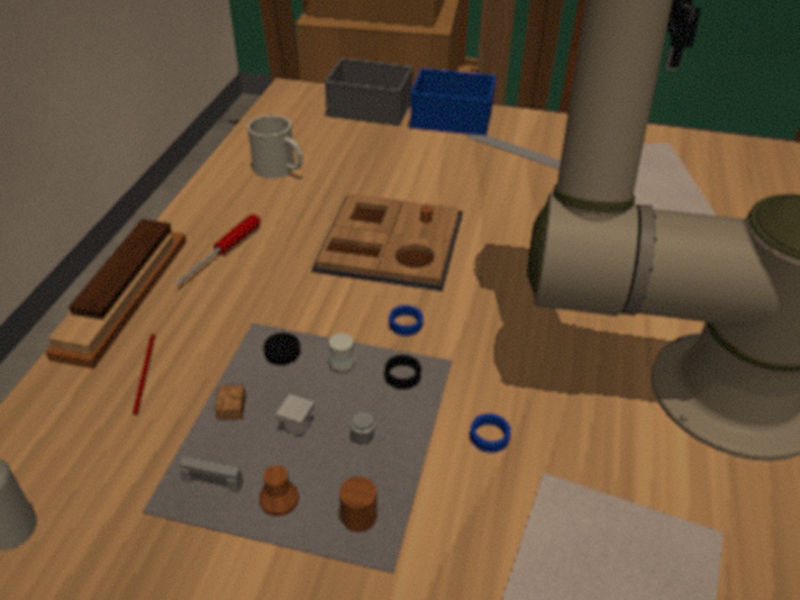

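Top view (800x600 px): the flared foot is at (197,263), the square knob at (271,249), the bar handle at (204,205) and the black open ring at (351,330). Tray pockets are the slot (520,239), square (589,238), round well (523,306) and post (598,303).

Things that could be taken for each:
- **Foot:** straight foot (187,326).
- **Knob:** round grey knob (269,310), cork cube (280,193) and white cylinder (352,268).
- **Ring:** cap (355,214) and blue rings (425,318) and (296,422).

My choice is the flared one, the square metal head, the only bar, and the black open ring.

```bash
cat > h.py <<'E'
from rig import *
import numpy as np, cv2
from scipy.spatial.transform import Rotation as R
def cam(n,s=None):
    c=get_calibration(n);K=c["intrinsics"]
    if n=="wrist":
        s=s or sense();q=s["ee_rot"];T=np.eye(4);T[:3,:3]=R.from_quat([q[1],q[2],q[3],q[0]]).as_matrix();T[:3,3]=s["eef_pos"]
        W=T@c["T_tool_cam"];return K,W[:3,:3],W[:3,3]
    M=cv2.Rodrigues(c["rvec"])[0];return K,M.T,-M.T@c["tvec"]
def onplane(C,uv,z):
    K,Rw,o=C;uv=np.atleast_2d(uv).astype(float)
    d=(Rw@np.linalg.inv(K)@np.c_[uv,np.ones(len(uv))].T).T
    return (o+d*((z-o[2])/d[:,2])[:,None])[:,:2]
def proj(C,P):
    K,Rw,o=C;p=K@(Rw.T@(np.atleast_2d(P)-o).T);return (p[:2]/p[2]).T
def comps(mask,amin=30):
    n,l,st,c=cv2.connectedComponentsWithStats(mask.astype(np.uint8))
    return [(l==i,c[i],st[i,4]) for i in range(1,n) if st[i,4]>=amin]
def yaw():
    q=sense()["ee_rot"];x=R.from_quat([q[1],q[2],q[3],q[0]]).as_matrix()[:,0];return np.arctan2(x[1],x[0])
def delta(target,yw):
    "shift in tool units (share of 50mm) and turn (share of .15) to reach target xyz, tool-x yaw yw, tool down"
    s=sense();q=s["ee_rot"];M=R.from_quat([q[1],q[2],q[3],q[0]]).as_matrix()
    d=M.T@(np.array(target)-s["eef_pos"])/50
    D=np.array([[np.cos(yw),np.sin(yw),0],[np.sin(yw),-np.cos(yw),0],[0,0,-1]])
    return d.round(3),(R.from_matrix(M.T@D).as_rotvec()/.15).round(3)
E
python3 - <<'E'
from h import *
im=capture("top");C=cam("top");S=cam("side");print("cams",C[2].round(),S[2].round())
pts={"flared top":((188,257),(275,475),54),"straight top":((182,325),(358,490),54),"knob top":((271,246),(296,408),40),"roundknob":((268,310),(363,422),30),
"handle":((203,205),(210,467),36),"ring":((351,330),(403,371),13),"cap":((355,213),(282,346),22),"post":((598,302),(427,212),44)}
for k,(a,b,z) in pts.items():
    print(k,onplane(C,np.array(a)/1.5625,z).round(),onplane(S,np.array(b)/1.5625,z).round())
# pockets: dark in tray crop
sub=im[125:230,300:412];g=sub.max(2);h=cv2.cvtColor(sub,cv2.COLOR_RGB2HSV)
m=(g<85)&(h[...,1]>80)
for M,c,a in comps(m,100):
    ys,xs=np.nonzero(M);r=cv2.minAreaRect(np.c_[xs,ys].astype(np.float32));w=onplane(C,cv2.boxPoints(r)+[300,125],20)
    print(a,(c+[300,125]).round(1),onplane(C,c+[300,125],20).round(1),np.linalg.norm(w[0]-w[1]).round(1),np.linalg.norm(w[1]-w[2]).round(1),np.arctan2(*(w[1]-w[0])[::-1]).round(3))
E
```

```text
cams [313.   1. 856.] [290. 776. 764.]
flared top [[537. 315.]] [[537. 318.]]
straight top [[441. 314.]] [[441. 314.]]
knob top [[560. 204.]] [[553. 209.]]
roundknob [[469. 204.]] [[468. 201.]]
handle [[621. 308.]] [[621. 315.]]
ring [[446.  87.]] [[443.  89.]]
cap [[618.  88.]] [[616.  93.]]
post [[ 487. -256.]] [[ 484. -245.]]
574 [332.8 152.5] [[ 584.9 -154.1]] 36.6 83.1 -1.551
551 [377. 152.] [[ 588.1 -254.2]] 54.6 52.3 -1.551
579 [334.9 195.5] [[ 485.2 -157.3]] 58.0 56.7 -1.549
```

arm_command([
  [[1,0,0,0,0,0,0.95],[1,0,0,0,0,0,0.95],[1,0.5,-0.95,0,0,0,0],[1,0.5,-0.95,0,0,0,0],[1,0.5,-0.95,0,0,0,0],[1,0.5,-0.95,0,0,0,0],[1,0.5,-0.95,0,0,0,0],[1,0.5,-0.95,0,0,0,0]],
])

```text
time_s: 1.15
eef_pos: [298.0, -217.3, 245.3]
ee_rot: [0.0, 1.0, -0.0, 0.0]
force: [0.5, -0.8, 0.2]
grip_width: 0.998
grip_force: 0.0
```

arm_command([
  [[1,0.5,-0.95,0,0,0,0],[1,0.5,-0.95,0,0,0,0],[1,0.5,-0.95,0,0,0,0],[1,0.5,-0.95,0,0,0,0],[1,0.5,-0.95,0,0,0,0],[1,0.5,-0.95,0,0,0,0],[1,0.5,-0.95,0,0,0,0],[1,0,0,0,0,0,0]],
])

```text
time_s: 2.15
eef_pos: [473.0, 116.0, 244.6]
ee_rot: [-0.0, 1.0, 0.002, -0.0]
force: [-0.9, -0.3, -0.5]
grip_width: 1.001
grip_force: 0.0
```

```bash
python3 - <<'E'
from h import *
print(delta((530,205,245),0))
s=sense();im=capture("wrist");print(s["time_s"],s["eef_pos"].round(1),yaw())
cv2.imwrite("pics/w1.png",cv2.resize(im[:,:,::-1],(800,600),interpolation=cv2.INTER_CUBIC));np.save("w1.npy",im)
E
```

```text
(array([ 1.147, -1.776, -0.008]), array([-0.002,  0.007,  0.026]))
2.15 [473.  116.  244.6] 0.0022995560243382757
```

View pics/w1.png

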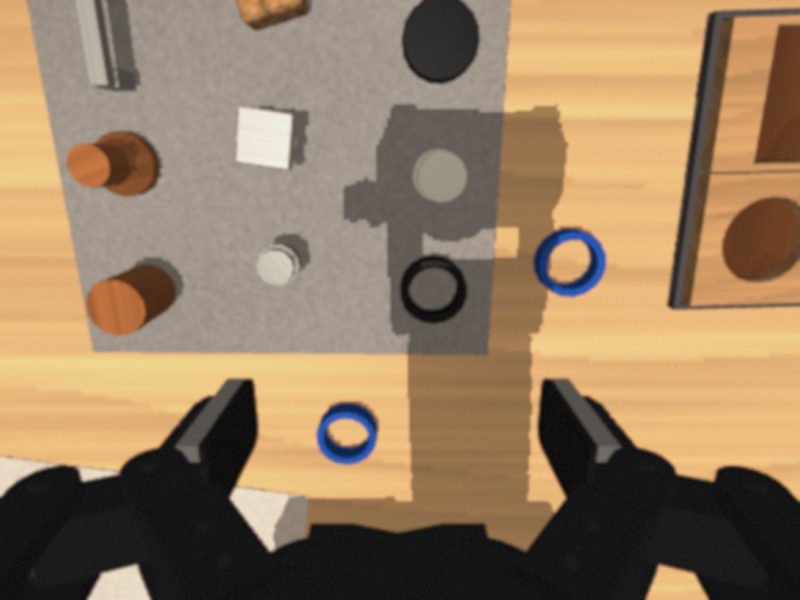

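The close view settles the choice: flared foot with its neck at (90,165) and wide base at (130,163), square metal head at (265,137), open ring at (433,288). The cap (440,40) is closed and the straight foot is at (118,305).

```bash
python3 - <<'E'
from h import *
C=cam("wrist")
for k,p,z in (("neck",(89,165),54),("base",(131,163),14),("knob",(265,137),40),("ring",(433,288),22),("round",(277,265),34)): print(k,onplane(C,np.array(p)/1.5625,z).round(1))
im=np.load("w1.npy");h=cv2.cvtColor(im,cv2.COLOR_RGB2HSV)
m=(im.min(2)>185)&(h[...,1]<40);m[:,200:]=0;m[:60]=0;m[115:]=0
for M,c,a in comps(m):
    ys,xs=np.nonzero(M);r=cv2.minAreaRect(np.c_[xs,ys].astype(np.float32));w=onplane(C,cv2.boxPoints(r),40)
    print(a,w.round(1).tolist(),w.mean(0),np.linalg.norm(w[0]-w[1]),np.linalg.norm(w[1]-w[2]),np.arctan2(*(w[1]-w[0])[::-1]))
print(delta((537,316,110),0))
E
```

```text
neck [[538.  313.2]]
base [[538.5 307.4]]
knob [[555.6 202.3]]
ring [[447.1  87.5]]
round [[467.7 202.1]]
1123 [[539.9, 224.8], [574.1, 217.6], [570.6, 183.7], [536.2, 189.9]] [555.20404297 204.00265028] 34.9787114304809 34.051700189331505 -0.20951835944461963
(array([ 1.302, -4.028,  2.693]), array([0.001, 0.008, 0.015]))
```

arm_command([
  [[0.7,0.26,-0.8,0,0,0,0],[0.7,0.26,-0.8,0,0,0,0],[0.7,0.26,-0.8,0,0,0,0],[0.7,0.26,-0.8,0.6,0,0,0],[0.7,0.26,-0.8,0.6,0,0,0],[0.7,0,0,0.8,0,0,0],[0.7,0,0,0.7,0,0,0],[0.7,0,0,0,0,0,0]],
])

```text
time_s: 3.2
eef_pos: [536.7, 311.8, 108.2]
ee_rot: [0.001, 1.0, -0.001, -0.002]
force: [-0.5, 0.0, 0.2]
grip_width: 0.701
grip_force: 0.0
```

```bash
python3 - <<'E'
from h import *
print(delta((538,315,48),0))
s=sense();im=capture("wrist");print(s["time_s"],s["eef_pos"].round(1),s["grip_width"])
cv2.imwrite("pics/w2.png",cv2.resize(im[:,:,::-1],(640,480),interpolation=cv2.INTER_CUBIC))
E
```

```text
(array([ 0.031, -0.066,  1.205]), array([ 0.013,  0.033, -0.011]))
3.2 [536.7 311.8 108.2] 0.7009759058673931
```

View pics/w2.png

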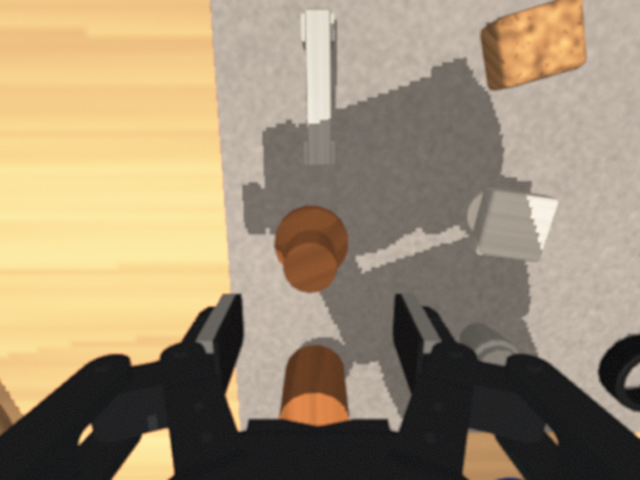

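The foot's neck top is at (310,267), centred between the fingers, and the handle bar runs from (318,10) to (319,163), clear of it.

```bash
python3 - <<'E'
from h import *
C=cam("wrist")
for k,p,z in (("neck",(310,267),54),("base",(312,241),14),("bar far",(317,12),36),("bar near",(319,163),36)): print(k,onplane(C,np.array(p)/1.25,z).round(1))
E
```

```text
neck [[539.2 316.9]]
base [[540.8 316.4]]
bar far [[660.5 313. ]]
bar near [[590.4 312.1]]
```

arm_command([
  [[0.7,0.06,-0.09,0.3,0,0,0],[0.7,0,0,0.5,0,0,0],[0.7,0,0,0.4,0,0,0],[0.7,0,0,0,0,0,0]],
])

```text
time_s: 3.75
eef_pos: [540.4, 317.9, 49.6]
ee_rot: [0.0, 1.0, -0.0, -0.001]
force: [-0.1, -0.0, -0.2]
grip_width: 0.696
grip_force: 0.0
```

```bash
python3 - <<'E'
from h import *
s=sense();print(s["eef_pos"].round(1),s["force"].round(1))
im=capture("side");cv2.imwrite("pics/s2.png",cv2.resize(im[235:384,60:300,::-1],None,fx=3.2,fy=3.2,interpolation=cv2.INTER_CUBIC))
S=cam("side")
print(((proj(S,[[540,316,54],[540,316,34],[540,316,4]])-[60,235])*3.2).round())
E
```

```text
[540.4 317.9  49.6] [-0.1 -0.  -0.2]
[[368. 216.]
 [371. 238.]
 [376. 268.]]
```

View pics/s2.png

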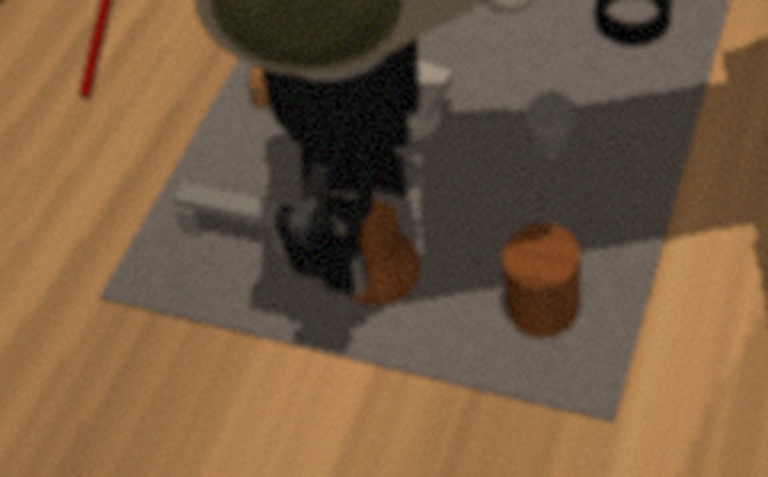

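The side crop shows the near finger at (330,255) and the foot at (385,265). I'll check the alignment along x with numbers.

```bash
python3 - <<'E'
from h import *
S=cam("side");f=lambda P:((proj(S,P)-[60,235])*3.2).round().tolist()
print("tip cand y354 z20,30,36,45",f([[540,354,z] for z in(20,30,36,45)]), f([[551,354,36],[529,354,36]]), f([[540,346,36]]))
print("base extents", f([[563,316,4],[517,316,4],[540,339,4],[540,293,14]]),f([[554,316,54],[526,316,54]]))
u=lambda p,z:onplane(S,np.array(p)/3.2+[60,235],z).round(1)
print("straight top",u((541,255),54),"bottom right edge of base",u((419,268),9))
E
```

```text
tip cand y354 z20,30,36,45 [[349.0, 309.0], [347.0, 299.0], [346.0, 293.0], [344.0, 283.0]] [[327.0, 288.0], [365.0, 297.0]] [[351.0, 280.0]]
base extents [[339.0, 260.0], [414.0, 277.0], [362.0, 302.0], [389.0, 225.0]] [[344.0, 211.0], [392.0, 222.0]]
straight top [[440.5 316.3]] bottom right edge of base [[514.9 312.8]]
```

arm_command([
  [[0.7,-0.02,0.02,-0.08,0,0,0],[0.2,0,0,0,0,0,0],[0.2,0,0,0,0,0,0],[0.2,0,0,0,0,0,0],[0.2,0,0,0,0,0,0],[0.2,0,0,0,0,0,0],[0.2,0,0,0,0,0,0]],
], squeeze=40)

```text
time_s: 4.68
eef_pos: [540.1, 317.1, 55.1]
ee_rot: [-0.0, 1.0, -0.0, 0.001]
force: [-0.5, -1.1, 5.8]
grip_width: 0.299
grip_force: 39.1
```

arm_command([
  [[0.2,0,0,-0.6,0,0,0],[0.2,0,0,-0.7,0,0,0],[0.2,0,0,-0.7,0,0,0],[0.2,-0.1,0.6,0,0,0,0],[0.2,-0.1,0.9,0,0,0,0],[0.2,-0.1,0.9,0,0,0,0],[0.2,-0.1,0.9,0,0,0,0],[0.2,-0.1,0.9,0,0,0,0]],
])

```text
time_s: 5.68
eef_pos: [514.2, 105.8, 154.2]
ee_rot: [-0.0, 1.0, -0.0, -0.0]
force: [0.6, -0.2, -1.0]
grip_width: 0.301
grip_force: 39.6
```

arm_command([
  [[0.2,-0.1,0.9,0,0,0,0],[0.2,-0.1,0.9,0,0,0,0],[0.2,-0.1,0.9,0,0,0,0],[0.2,-0.1,0.9,0,0,0,0],[0.2,-0.1,0.9,0,0,0,0],[0.2,-0.1,0.6,0,0,0,0],[0.2,0,0.2,0,0,0,0],[0.2,0,0,0,0,0,0]],
])

```text
time_s: 6.68
eef_pos: [484.6, -157.8, 154.2]
ee_rot: [-0.0, 1.0, -0.0, -0.0]
force: [0.6, -0.2, -0.1]
grip_width: 0.3
grip_force: 39.6
```

```bash
python3 - <<'E'
from h import *
print(delta((485,-157,100),0))
s=sense();C=cam("wrist",s);im=capture("wrist");print(s["time_s"],s["eef_pos"].round(1),s["grip_width"],s["grip_force"])
cv2.imwrite("pics/w3.png",cv2.resize(im[:,:,::-1],(640,480),interpolation=cv2.INTER_CUBIC))
for p in([485,-157,20],[585,-154,20],[588,-254,20],[487,-256,44]):print((proj(C,p)*1.25).round())
E
```

```text
(array([ 0.008, -0.015,  1.083]), array([-0.003,  0.001, -0.005]))
6.675 [ 484.6 -157.8  154.2] 0.29991408581409584 39.587854743003845
[[317. 229.]]
[[312.  78.]]
[[470.  72.]]
[[470. 236.]]
```

View pics/w3.png

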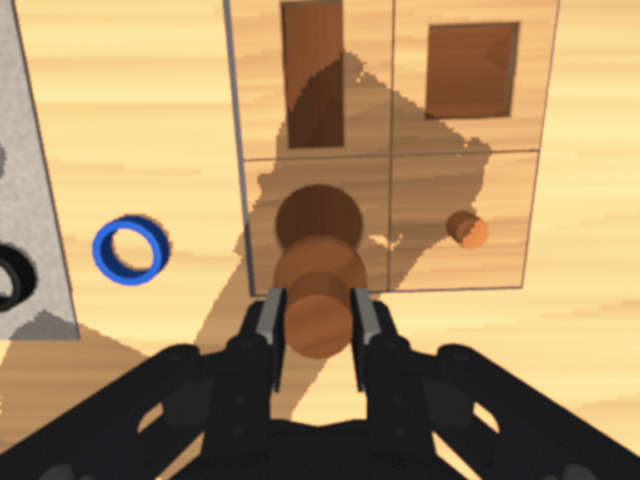

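The foot hangs centred in the grip. The well spans columns 276–362 with its top at row 184, within 2 px of prediction, so I lower.

arm_command([
  [[0.2,0,0,0.6,0,0,0],[0.2,0,0,0.6,0,0,0],[0.2,0,0,0.4,0,0,0],[0.2,0,0,0.2,0,0,0],[0.2,0,0,0.07,0,0,0],[0.2,0,0,0.03,0,0,0],[0.2,0,0,0,0,0,0]],
])

```text
time_s: 7.6
eef_pos: [484.8, -158.0, 59.8]
ee_rot: [0.0, 1.0, -0.0, 0.0]
force: [-0.0, -0.2, -0.3]
grip_width: 0.298
grip_force: 39.6
```

arm_command([
  [[0.2,0,0,0.02,0,0,0],[0.2,0,0,0.02,0,0,0],[0.2,0,0,0,0,0,0]],
])

```text
time_s: 7.98
eef_pos: [485.2, -158.4, 58.9]
ee_rot: [0.001, 1.0, -0.0, 0.001]
force: [-3.3, 0.8, 12.6]
grip_width: 0.297
grip_force: 40.8
```

arm_command([
  [[0.6,0,0,0,0,0,0],[0.6,0,0,0,0,0,0],[0.6,0,0,0,0,0,0],[0.6,0,0,-0.4,0,0,0],[0.6,0,0,-0.8,0,0,0],[0.6,0,0,-0.8,0,0,0],[0.6,0.1,-0.5,0,0,0,0],[0.6,0.2,-0.8,0,0,0,0]],
])

```text
time_s: 8.98
eef_pos: [499.7, -92.9, 157.7]
ee_rot: [0.0, 1.0, -0.001, 0.0]
force: [0.1, 0.1, -0.0]
grip_width: 0.603
grip_force: 0.0
```

arm_command([
  [[0.8,0.2,-0.9,0,0,0,0],[0.8,0.2,-0.9,0,0,0,0],[0.8,0.2,-0.9,0,0,0,0],[0.8,0.2,-0.9,0,0,0,0],[0.8,0.2,-0.9,0,0,0,0],[0.8,0.1,-0.9,0,0,0,0.5],[0.8,0,-0.5,0,0,0,0.5],[0.8,0,0,0,0,0,0]],
])

```text
time_s: 9.98
eef_pos: [556.2, 203.4, 156.9]
ee_rot: [0.0, 0.997, -0.074, -0.0]
force: [-0.1, -0.6, 0.2]
grip_width: 0.799
grip_force: 0.0
```

```bash
python3 - <<'E'
from h import *
s=sense();C=cam("wrist",s);im=capture("wrist");print(s["time_s"],s["eef_pos"].round(1),s["grip_width"],yaw())
t=capture("top")[125:230,300:412,::-1];w=cv2.resize(im[:,:,::-1],(640,480),interpolation=cv2.INTER_CUBIC)
cv2.imwrite("pics/w4.png",np.vstack([w[:360],np.hstack([cv2.resize(t,(240,225)),np.zeros((225,400,3),np.uint8)])]))
np.save("w4.npy",im)
E
```

```text
9.975 [556.2 203.4 156.9] 0.7985513952488292 -0.14810656690541724
```

View pics/w4.png

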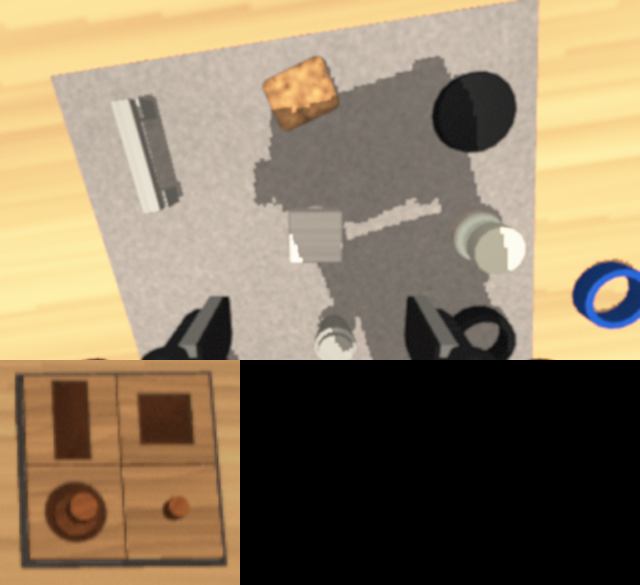

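The foot stands in the well (top inset). The knob head spans (289,209)–(342,263), square to the gripper at yaw −0.15, with the round knob (333,340) below it.

```bash
python3 - <<'E'
from h import *
C=cam("wrist")
w=onplane(C,np.array([(289,210),(342,209),(342,263),(290,263)])/1.25,40);print(w.round(1),w.mean(0),np.linalg.norm(w-np.roll(w,1,0),axis=1))
for z in (85,33):print(delta((*w.mean(0),z),-.15))
E
```

```text
[[577.1 217.9]
 [572.5 183.4]
 [535.2 188.4]
 [540.5 223.5]] [556.32439815 203.30111338] [37.00662244 34.75319746 37.68923309 35.54382832]
(array([-0.007, -0.036,  1.441]), array([0.002, 0.003, 0.006]))
(array([-0.006, -0.036,  2.481]), array([0.002, 0.003, 0.006]))
```

arm_command([
  [[0.65,0,-0.03,0.6,0,0,0],[0.65,0,0,0.8,0,0,0],[0.65,0,0,0.6,0,0,0],[0.65,0,0,0.4,0,0,0],[0.65,0,0,0.1,0,0,0],[0.65,0,0,0,0,0,0]],
])

```text
time_s: 10.82
eef_pos: [557.1, 202.9, 32.8]
ee_rot: [-0.0, 0.997, -0.075, 0.0]
force: [0.1, 0.6, 0.6]
grip_width: 0.652
grip_force: 0.0
```

arm_command([
  [[0.3,0,0,0,0,0,0],[0.3,0,0,0,0,0,0],[0.3,0,0,0,0,0,0],[0.3,0,0,0,0,0,0],[0.3,0,0,0,0,0,0]],
], squeeze=40)

```text
time_s: 11.45
eef_pos: [557.5, 203.5, 33.5]
ee_rot: [-0.0, 0.997, -0.075, 0.001]
force: [-0.2, -1.3, 6.0]
grip_width: 0.413
grip_force: 40.8
```

arm_command([
  [[0.3,0,0,-0.5,0,0,0],[0.3,0,0,-0.7,0,0,0],[0.3,0,0,-0.7,0,0,-0.6],[0.3,0,0,0,0,0,-0.6],[0.3,0.03,0.6,0,0,0,0],[0.3,0.03,0.9,0,0,0,0],[0.3,0.03,0.9,0,0,0,0],[0.3,0.03,0.9,0,0,0,0]],
])

```text
time_s: 12.45
eef_pos: [567.5, 37.4, 127.5]
ee_rot: [-0.0, 1.0, 0.015, 0.0]
force: [-0.5, 0.4, -0.4]
grip_width: 0.414
grip_force: 40.2
```

arm_command([
  [[0.3,0.03,0.9,0,0,0,0],[0.3,0.03,0.9,0,0,0,0],[0.3,0.03,0.9,0,0,0,0],[0.3,0.03,0.9,0,0,0,0],[0.3,0.03,0.9,0,0,0,0],[0.3,0.03,0.9,0,0,0,0],[0.3,0.03,0.5,0,0,0,0],[0.3,0,0,0,0,0,0]],
])

```text
time_s: 13.45
eef_pos: [586.6, -257.3, 127.0]
ee_rot: [-0.0, 1.0, 0.014, -0.0]
force: [-0.1, 0.5, 0.5]
grip_width: 0.411
grip_force: 40.2
```

```bash
python3 - <<'E'
from h import *
print(delta((588,-256,60),0.03))
s=sense();C=cam("wrist",s);im=capture("wrist");print(s["time_s"],s["eef_pos"].round(1),s["grip_width"],s["grip_force"])
cv2.imwrite("pics/w5.png",cv2.resize(im[:,:,::-1],(640,480),interpolation=cv2.INTER_CUBIC))
for p in([588,-256,20],[588,-254,20]):print((proj(C,p)*1.25).round())
E
```

```text
(array([ 0.029, -0.024,  1.341]), array([-0.   ,  0.001, -0.015]))
13.45 [ 586.6 -257.3  127. ] 0.41066883567552015 40.181944370269775
[[317. 239.]]
[[314. 239.]]
```

View pics/w5.png

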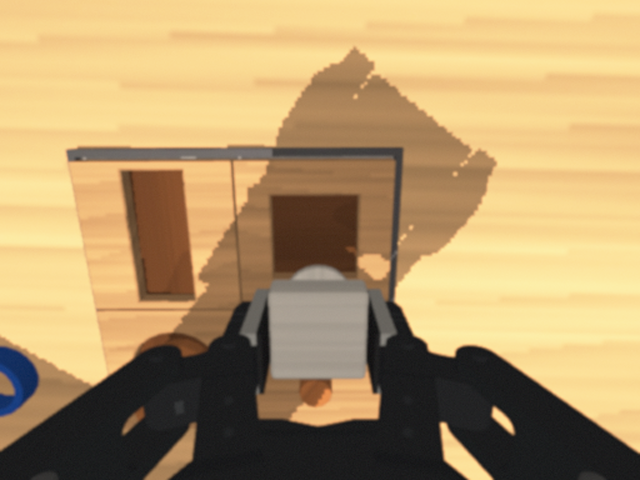

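The pocket spans columns 271–358 (centre y ≈ −254.5), and the knob head is upright and square to it.

arm_command([
  [[0.3,0.02,-0.05,0.5,0,0,0],[0.3,0,0,0.6,0,0,0],[0.3,0,0,0.4,0,0,0],[0.3,0,0,0.2,0,0,0],[0.3,0,0,0.05,0,0,0],[0.3,0,0,0,0,0,0]],
])

```text
time_s: 14.25
eef_pos: [588.2, -253.5, 40.5]
ee_rot: [0.0, 1.0, 0.015, 0.001]
force: [0.2, -0.7, -0.6]
grip_width: 0.415
grip_force: 40.2
```

arm_command([
  [[0.3,0,0,0.02,0,0,0],[0.3,0,0,0,0,0,0]],
])

```text
time_s: 14.5
eef_pos: [588.0, -253.4, 39.2]
ee_rot: [0.0, 1.0, 0.015, 0.0]
force: [0.1, -0.6, -0.3]
grip_width: 0.413
grip_force: 40.2
```

arm_command([
  [[0.3,0,0,0.02,0,0,0],[0.3,0,0,0,0,0,0]],
])

```text
time_s: 14.75
eef_pos: [587.8, -253.3, 37.8]
ee_rot: [-0.0, 1.0, 0.015, -0.0]
force: [-0.3, 0.0, -0.8]
grip_width: 0.414
grip_force: 40.2
```

arm_command([
  [[0.3,0,0,0.01,0,0,0],[0.3,0,0,0,0,0,0]],
])

```text
time_s: 15.0
eef_pos: [587.9, -253.3, 37.6]
ee_rot: [0.0, 1.0, 0.015, 0.0]
force: [-0.4, 1.5, 3.2]
grip_width: 0.408
grip_force: 40.5
```

arm_command([
  [[0.65,0,0,0,0,0,0],[0.65,0,0,0,0,0,0],[0.65,0,0,0,0,0,0],[0.65,0,0,-0.4,0,0,0],[0.65,0,0,-0.8,0,0,0],[0.65,0,0,-0.8,0,0,0],[0.65,0,-0.5,-0.2,0,0,0],[0.65,0,-0.9,0,0,0,0]],
])

```text
time_s: 16.0
eef_pos: [585.7, -182.7, 148.6]
ee_rot: [0.0, 1.0, 0.014, 0.001]
force: [1.1, 0.4, 0.0]
grip_width: 0.656
grip_force: 0.0
```

arm_command([
  [[0.6,0,-1,0,0,0,0],[0.6,0,-1,0,0,0,0],[0.6,0,-1,0,0,0,0],[0.6,0.1,-1,0,0,0,0],[0.6,0.1,-1,0,0,0,0],[0.6,0.1,-1,0,0,0,0],[0.6,0.1,-1,0,0,0,0],[0.6,0.1,-1,0,0,0,0]],
])

```text
time_s: 17.0
eef_pos: [597.9, 219.7, 147.5]
ee_rot: [0.0, 1.0, 0.015, -0.0]
force: [0.8, 0.4, 0.6]
grip_width: 0.599
grip_force: 0.0
```

arm_command([
  [[0.6,0.1,-1,0,0,0,-0.1],[0.6,0.1,-0.8,0,0,0,0],[0.6,0,0,0,0,0,0]],
])

```text
time_s: 17.38
eef_pos: [604.0, 310.8, 146.9]
ee_rot: [-0.0, 1.0, 0.024, -0.0]
force: [0.4, -0.3, -0.3]
grip_width: 0.604
grip_force: 0.0
```

```bash
python3 - <<'E'
from h import *
s=sense();C=cam("wrist",s);im=capture("wrist");print(s["time_s"],s["eef_pos"].round(1),s["grip_width"],yaw())
t=capture("top")[125:230,300:412,::-1];w=cv2.resize(im[:,:,::-1],(640,480),interpolation=cv2.INTER_CUBIC)
cv2.imwrite("pics/w6.png",np.vstack([w[:360],np.hstack([cv2.resize(t,(240,225)),np.zeros((225,400,3),np.uint8)])]))
E
```

```text
17.375 [604.  310.8 146.9] 0.6039550629077329 0.04721893093695161
```

View pics/w6.png

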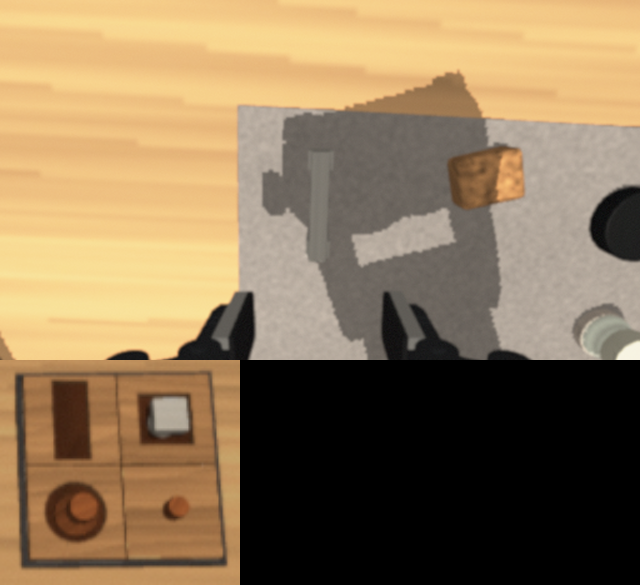

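The knob stands in its pocket (inset). The bar runs from (321,152) to (317,261), almost parallel to the fingers.

```bash
python3 - <<'E'
from h import *
C=cam("wrist")
w=onplane(C,np.array([(321,152),(317,261)])/1.25,36);print(w.round(1),np.arctan2(*(w[0]-w[1])[::-1]),np.linalg.norm(w[0]-w[1]))
y=np.arctan2(*(w[0]-w[1])[::-1]);print(delta((*w.mean(0),32),y))
E
```

```text
[[660.4 308.8]
 [589.4 308.2]] 0.009507036981303911 71.04863955945241
(array([0.405, 0.005, 2.302]), array([0.003, 0.006, 0.241]))
```

arm_command([
  [[0.5,0.3,0.02,0.5,0,0,0.24],[0.5,0.12,0.02,0.6,0,0,0],[0.5,0,0,0.6,0,0,0],[0.5,0,0,0.35,0,0,0],[0.5,0,0,0.1,0,0,0],[0.5,0,0,0,0,0,0]],
])

```text
time_s: 18.23
eef_pos: [626.9, 306.2, 40.7]
ee_rot: [-0.0, 1.0, 0.004, 0.001]
force: [-0.2, -0.6, 1.4]
grip_width: 0.497
grip_force: 0.0
```

arm_command([
  [[0,0,0,0,0,0,0],[0,0,0,0,0,0,0],[0,0,0,0,0,0,0],[0,0,0,0,0,0,0],[0,0,0,0,0,0,0],[0,0,0,0,0,0,0]],
], squeeze=60)

```text
time_s: 18.98
eef_pos: [627.0, 306.6, 40.8]
ee_rot: [-0.0, 1.0, 0.004, 0.001]
force: [-0.7, 1.2, 5.7]
grip_width: 0.123
grip_force: 58.9
```

arm_command([
  [[0,0,0,-0.5,0,0,0],[0,0,0,-0.7,0,0,0],[0,0,0,-0.7,0,0,-0.15],[0,-0.1,0.5,0,0,0,0],[0,-0.1,0.9,0,0,0,0],[0,-0.1,0.9,0,0,0,0],[0,-0.1,0.9,0,0,0,0],[0,-0.1,0.9,0,0,0,0]],
])

```text
time_s: 19.98
eef_pos: [607.5, 99.1, 134.4]
ee_rot: [0.0, 1.0, 0.016, -0.0]
force: [0.2, -0.1, -0.5]
grip_width: 0.121
grip_force: 58.8
```

arm_command([
  [[0,-0.1,0.9,0,0,0,0],[0,-0.1,0.9,0,0,0,0],[0,-0.1,0.9,0,0,0,0],[0,-0.1,0.9,0,0,0,0],[0,-0.1,0.9,0,0,0,0],[0,-0.05,0.6,0,0,0,0],[0,0,0,0,0,0,0]],
])

```text
time_s: 20.85
eef_pos: [588.0, -157.0, 134.3]
ee_rot: [-0.0, 1.0, 0.014, -0.0]
force: [-0.1, 0.4, -1.6]
grip_width: 0.12
grip_force: 58.8
```

```bash
python3 - <<'E'
from h import *
print(delta((587,-154.5,60),0.03))
s=sense();C=cam("wrist",s);im=capture("wrist");print(s["time_s"],s["eef_pos"].round(1),s["grip_width"],s["grip_force"])
cv2.imwrite("pics/w7.png",cv2.resize(im[:,:,::-1],(640,480),interpolation=cv2.INTER_CUBIC))
for p in([585.5,-154.5,20],[*s["eef_pos"][:2],s["eef_pos"][2]-4]):print((proj(C,p)*1.25).round())
E
```

```text
(array([-0.017, -0.051,  1.486]), array([-0.   ,  0.006, -0.01 ]))
20.85 [ 588.  -157.   134.3] 0.11967687907681292 58.839365020394325
[[315. 241.]]
[[319. 319.]]
```

View pics/w7.png

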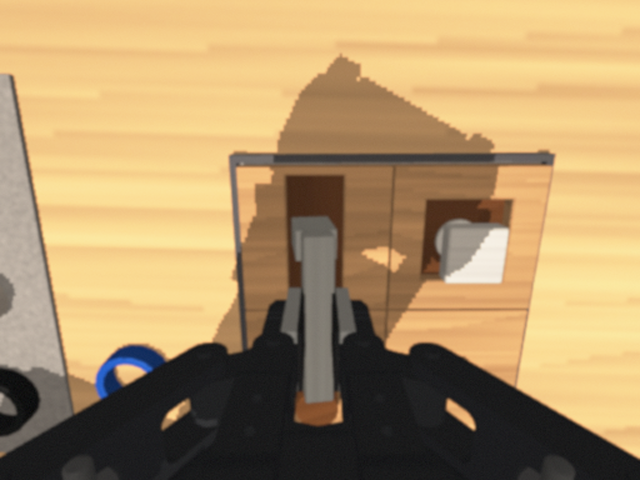

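The slot's columns 286–345 are centred at 315 as predicted. The bar hangs over it with ends at rows 233 and 402, perhaps rolled a little. I'll check its centring along the slot.

```bash
python3 - <<'E'
from h import *
C=cam("wrist");w=onplane(C,np.array([(318,233),(319,402)])/1.25,129);print(w.round(1))
print("slot far edge",onplane(C,np.array([(286,176),(345,176)])/1.25,20).round(1))
E
```

```text
[[ 622.4 -154.1]
 [ 548.8 -156.7]]
slot far edge [[ 628.1 -133.8]
 [ 629.1 -171.1]]
```

arm_command([
  [[0,-0.02,-0.04,0.5,0,0,0],[0,0,0,0.6,0,0,0],[0,0,0,0.4,0,0,0],[0,0,0,0.2,0,0,0],[0,0,0,0.04,0,0,0],[0,0,0,0,0,0,0]],
])

```text
time_s: 21.65
eef_pos: [587.8, -153.1, 48.5]
ee_rot: [0.0, 1.0, 0.016, 0.0]
force: [-0.8, 0.4, -1.2]
grip_width: 0.121
grip_force: 58.8
```

arm_command([
  [[0,0,0,0.02,0,0,0],[0,0,0,0,0,0,0]],
])

```text
time_s: 21.9
eef_pos: [587.6, -153.3, 47.2]
ee_rot: [0.0, 1.0, 0.016, 0.0]
force: [0.5, -0.3, -2.4]
grip_width: 0.122
grip_force: 58.8
```

arm_command([
  [[0,0,0,0.02,0,0,0],[0,0,0,0,0,0,0]],
])

```text
time_s: 22.15
eef_pos: [587.4, -153.2, 45.8]
ee_rot: [-0.0, 1.0, 0.016, -0.0]
force: [0.4, 0.6, -1.3]
grip_width: 0.119
grip_force: 58.8
```

arm_command([
  [[0,0,0,0.02,0,0,0],[0,0,0,0,0,0,0]],
])

```text
time_s: 22.4
eef_pos: [587.5, -153.2, 44.9]
ee_rot: [0.0, 1.0, 0.016, 0.0]
force: [-0.3, 1.0, 0.8]
grip_width: 0.123
grip_force: 59.0
```

arm_command([
  [[0,0,0,0.01,0,0,0],[0.35,0,0,0,0,0,0],[0.35,0,0,0,0,0,0],[0.35,0,0,0,0,0,0],[0.35,0,0,-0.4,0,0,0],[0.35,0,0,-0.8,0,0,0],[0.5,0,0,-0.8,0,0,0],[0.8,-0.3,-0.5,0,0,0,0.2]],
])

```text
time_s: 23.4
eef_pos: [573.1, -129.9, 147.3]
ee_rot: [0.001, 1.0, -0.0, 0.003]
force: [0.1, -0.9, -1.0]
grip_width: 0.698
grip_force: 0.0
```

arm_command([
  [[0.8,-0.5,-0.9,0,0,0,0],[0.8,-0.5,-0.9,0,0,0,0],[0.8,-0.5,-0.9,0,0,0,0],[0.8,-0.5,-0.9,0,0,0,0],[0.8,-0.5,-0.8,0,0,0,0],[0.8,0,0,0,0,0,0]],
])

```text
time_s: 24.15
eef_pos: [445.0, 93.1, 144.4]
ee_rot: [-0.0, 1.0, 0.002, -0.0]
force: [1.0, 0.2, -0.2]
grip_width: 0.803
grip_force: 0.0
```

```bash
python3 - <<'E'
from h import *
s=sense();C=cam("wrist",s);im=capture("wrist");print(s["time_s"],s["eef_pos"].round(1),s["grip_width"],yaw())
t=capture("top")[125:230,300:412,::-1];w=cv2.resize(im[:,:,::-1],(640,480),interpolation=cv2.INTER_CUBIC)
cv2.imwrite("pics/w8.png",np.vstack([w[:360],np.hstack([cv2.resize(t,(240,225)),np.zeros((225,400,3),np.uint8)])]))
E
```

```text
24.15 [445.   93.1 144.4] 0.8027809857047035 0.0033302246530947112
```

View pics/w8.png

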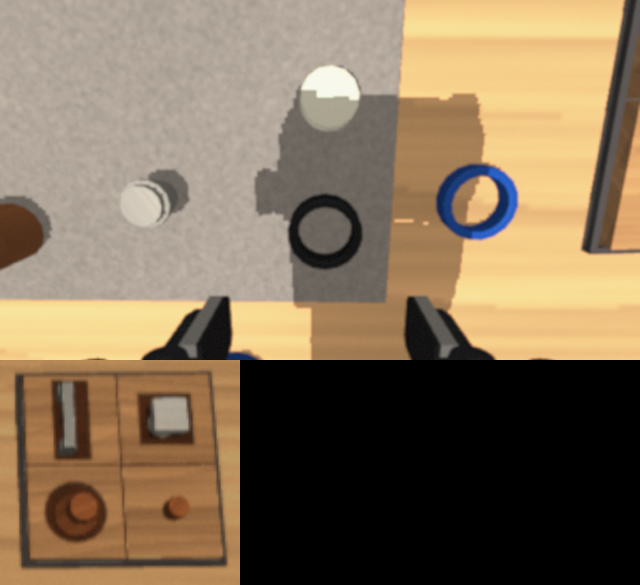

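The handle stands in the slot (inset). The black open ring is centred at (325,231), with the blue ring well to the right at (477,201).

```bash
python3 - <<'E'
from h import *
C=cam("wrist");w=onplane(C,np.array([(325,231),(289,231),(361,231),(325,195),(325,268)])/1.25,20);print(w.round(1))
print(delta((*w[0],22),0))
E
```

```text
[[448.5  86.6]
 [448.5 111.3]
 [448.6  61.9]
 [473.5  86.8]
 [421.4  86.5]]
(array([0.034, 0.089, 2.451]), array([ 0.001, -0.006,  0.013]))
```

Measured diameter is about 50–52 mm, which fits.

arm_command([
  [[0.8,0.03,0.1,0.6,0,0,0],[0.8,0,0,0.7,0,0,0],[0.8,0,0,0.6,0,0,0],[0.8,0,0,0.35,0,0,0],[0.8,0,0,0.18,0,0,0],[0.8,0,0,0,0,0,0]],
])

```text
time_s: 25.0
eef_pos: [448.2, 85.7, 22.6]
ee_rot: [0.0, 1.0, 0.0, -0.0]
force: [-0.0, -0.6, 0.6]
grip_width: 0.801
grip_force: 0.0
```

arm_command([
  [[0.5,0,0,0,0,0,0],[0.5,0,0,0,0,0,0],[0.5,0,0,0,0,0,0],[0.5,0,0,0,0,0,0],[0.5,0,0,0,0,0,0]],
], squeeze=30)

```text
time_s: 25.62
eef_pos: [448.5, 86.0, 23.7]
ee_rot: [0.0, 1.0, 0.001, 0.001]
force: [-1.0, -1.2, 6.9]
grip_width: 0.575
grip_force: 31.7
```

arm_command([
  [[0.5,0,0,-0.5,0,0,0],[0.5,0,0,-0.8,0,0,0],[0.5,0,0,-0.7,0,0,0],[0.5,0.1,0.6,0,0,0,0],[0.5,0.1,0.9,0,0,0,0],[0.5,0.1,0.9,0,0,0,0],[0.5,0.1,0.9,0,0,0,0],[0.5,0.1,0.9,0,0,0,0]],
])

```text
time_s: 26.62
eef_pos: [473.2, -125.3, 123.2]
ee_rot: [0.0, 1.0, 0.001, 0.0]
force: [1.2, 0.1, -0.4]
grip_width: 0.583
grip_force: 31.5
```

arm_command([
  [[0.5,0.1,0.9,0,0,0,0],[0.5,0.1,0.9,0,0,0,0],[0.5,0.1,0.6,0,0,0,0],[0.5,0,0.2,0,0,0,0],[0.5,0,0,0,0,0,0]],
])

```text
time_s: 27.25
eef_pos: [488.1, -253.4, 122.8]
ee_rot: [-0.0, 1.0, 0.0, -0.0]
force: [0.7, 0.3, 0.1]
grip_width: 0.582
grip_force: 31.5
```

```bash
python3 - <<'E'
from h import *
s=sense();C=cam("wrist",s);im=capture("wrist");print(s["time_s"],s["eef_pos"].round(1),s["grip_width"],s["grip_force"])
cv2.imwrite("pics/w9.png",cv2.resize(im[:,:,::-1],(640,480),interpolation=cv2.INTER_CUBIC))
for p in([488,-257,44],[488,-257,20],[*s["eef_pos"][:2],s["eef_pos"][2]-2]):print((proj(C,p)*1.25).round())
E
```

```text
27.25 [ 488.1 -253.4  122.8] 0.5822512958602383 31.539952140301466
[[325. 256.]]
[[324. 243.]]
[[319. 322.]]
```

View pics/w9.png

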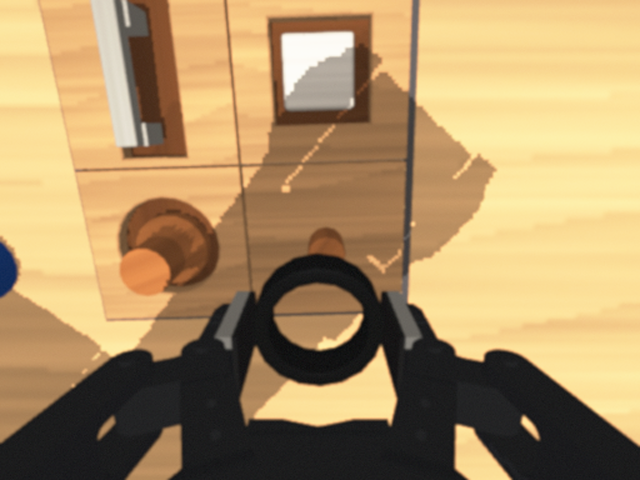

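The post at column 326 gives y ≈ −257.5, and the ring hangs level at column 320, so I shift 4 mm sideways and lower in steps.

arm_command([
  [[0.5,0,0.08,0.4,0,0,0],[0.5,0,0,0.5,0,0,0],[0.5,0,0,0.3,0,0,0],[0.5,0,0,0.15,0,0,0],[0.5,0,0,0.15,0,0,0],[0.5,0,0,0,0,0,0]],
])

```text
time_s: 28.05
eef_pos: [488.3, -257.7, 47.7]
ee_rot: [-0.0, 1.0, 0.001, -0.0]
force: [-0.0, 0.7, -0.4]
grip_width: 0.582
grip_force: 31.5
```

arm_command([
  [[0.5,0,0,0.1,0,0,0],[0.5,0,0,0.03,0,0,0],[0.5,0,0,0,0,0,0]],
])

```text
time_s: 28.42
eef_pos: [488.3, -257.8, 41.3]
ee_rot: [-0.0, 1.0, 0.001, 0.0]
force: [-0.2, 0.8, -0.1]
grip_width: 0.579
grip_force: 31.5
```

arm_command([
  [[0.5,0,0,0.02,0,0,0],[0.5,0,0,0,0,0,0]],
])

```text
time_s: 28.68
eef_pos: [488.3, -257.8, 40.3]
ee_rot: [-0.0, 1.0, 0.001, 0.0]
force: [0.1, 0.9, -0.5]
grip_width: 0.58
grip_force: 31.5
```

arm_command([
  [[0.5,0,0,0.015,0,0,0],[0.5,0,0,0,0,0,0]],
])

```text
time_s: 28.92
eef_pos: [488.4, -257.8, 39.7]
ee_rot: [0.0, 1.0, 0.001, 0.0]
force: [-0.2, 0.7, 1.8]
grip_width: 0.58
grip_force: 31.7
```

arm_command([
  [[0.75,0,0,0,0,0,0],[0.75,0,0,0,0,0,0],[0.75,0,0,0,0,0,0],[0.75,0,0,-0.3,0,0,0],[0.75,0,0,-0.8,0,0,0],[0.75,0,0,-0.9,0,0,0],[0.75,-0.5,0,-0.5,0,0,0],[0.75,0,0,0,0,0,0]],
])

```text
time_s: 29.92
eef_pos: [463.3, -258.4, 167.3]
ee_rot: [0.002, 1.0, 0.0, 0.002]
force: [1.1, -0.2, -1.0]
grip_width: 0.753
grip_force: 0.0
```

```bash
python3 - <<'E'
from h import *
s=sense();print(s["time_s"],s["eef_pos"].round(1),s["force"].round(1))
w=cv2.resize(capture("wrist")[:,:,::-1],(480,360));t=cv2.resize(capture("top")[100:260,90:420,::-1],None,fx=1.4,fy=1.4,interpolation=cv2.INTER_CUBIC)
sd=cv2.resize(capture("side")[110:190,190:310,::-1],(300,200),interpolation=cv2.INTER_CUBIC)
o=np.zeros((600,800,3),np.uint8);o[:360,:480]=w;o[365:365+t.shape[0],:t.shape[1]]=t;o[:200,490:790]=sd
cv2.imwrite("pics/w10.png",o)
E
```

```text
29.925 [ 463.3 -258.4  167.3] [ 1.1 -0.2 -1. ]
```

View pics/w10.png

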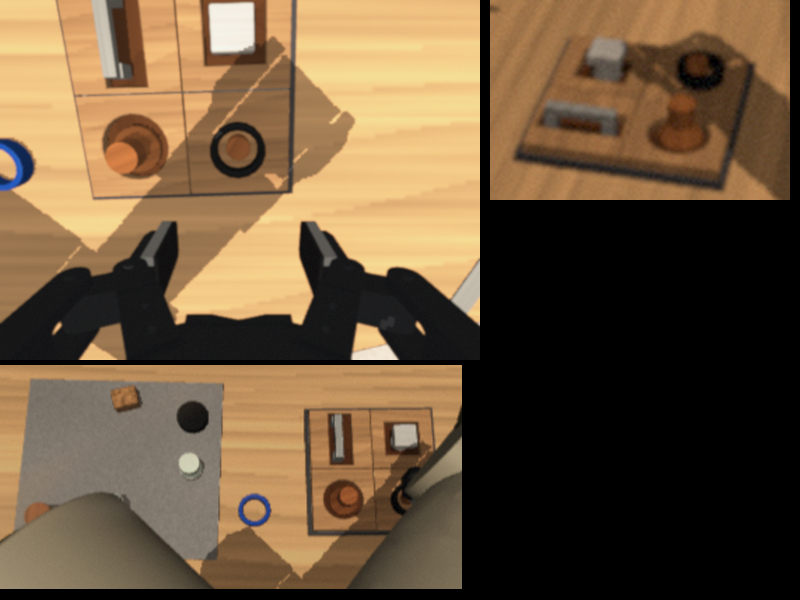

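The wrist view shows the ring lying flat around the post at (238,148), the foot upright in the well (135,148), the knob in its pocket (232,28) and the handle in its slot (118,40). The look-alikes are undisturbed and the gripper is clear.

```bash
python3 -c "
from rig import *
print(finish_job())"
```

```text
the job is handed in; nothing more can be done
None
```

The kit is packed and handed in: foot in the well, knob in the pocket, handle in the slot and ring flat over the post, all let go and the look-alikes left standing, in about 30 s of robot time.

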